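# Close the loaded incubator chamber and start its gas purge

## Task

A culture dish has just been put back into one of the two chambers of the benchtop incubator. With the fingertips, gently push that chamber's lid down until it is fully shut, without touching the inner side of the lid, then press the purge key in front of that chamber all the way down and let it come back up. The other chamber, which holds only the round steel logger, is airing: leave its lid open and its key alone, and do not disturb the dish or the other things around.

Things in the scene. Friction and masses are not known exactly. Their poses are not given: they have to be found in the camera images.
- incubator: the fixed two-chamber benchtop incubator, a cream box 260 mm deep (its x) x 400 mm wide (its y) x 130 mm high. Origin: centre of its underside, on the table. Its own x points from its front (the side with the keys) to its rear (the hinges), y to its left, z up. Its top deck is 130 mm above the table; two square chambers 118 x 120 mm, 35 mm deep, are sunk in it at y = +95 mm (left) and y = -95 mm (right), centred near x = 0. It does not move
- lid_left (a joint): angle (rad) of the left chamber's lid: 0 = shut, flat on the deck; 1.15 to 1.4 at the start (standing nearly upright); stop at 1.5. Its stiff friction hinge keeps it wherever it is left; a push of about 1 to 4 N square on its free end moves it. The lid is a cream slab 145 mm long from hinge to free edge, 160 mm wide, 24 mm thick with its seal (when shut its outer face is 154 mm above the table)
- lid_left_hinge (a point): point on the left lid's hinge axis, mid-width (on the deck at the incubator's x = +75 mm). The axis is parallel to the incubator's y. The point turns with the lid: its -x points from the hinge to the free edge, its z out of the lid's outer face, which lies 24 mm from the axis along that z
- lid_left_edge (a point): middle of the left lid's free edge, on the outer face (145 mm from the hinge and 24 mm out); axes as the hinge point
- lid_left_seal: the black seal and metal plate (139 x 154 mm, 6 mm thick) that cover the inner face of the left lid, the clean side, which hands keep off. Origin on the hinge axis; axes as the hinge point
- key_left (a joint): travel (m) of the left chamber's purge key: 0 = up, 0.005 = fully down; sprung, about 1.5 N to start and 5 N fully down
- key_left_top (a point): centre of the top of the left purge key: a round grey key 22 mm across that stands 8 mm above the front deck (5 mm above its 32 mm black collar), in front of the left chamber, 33 mm in front of the lid's edge when shut. Pressed straight down
- lid_right (a joint): angle (rad) of the right chamber's lid: 0 = shut, flat on the deck; 1.15 to 1.4 at the start (standing nearly upright); stop at 1.5. Its stiff friction hinge keeps it wherever it is left; a push of about 1 to 4 N square on its free end moves it. The lid is a cream slab 145 mm long from hinge to free edge, 160 mm wide, 24 mm thick with its seal (when shut its outer face is 154 mm above the table)
- lid_right_hinge (a point): point on the right lid's hinge axis, mid-width (on the deck at the incubator's x = +75 mm). The axis is parallel to the incubator's y. The point turns with the lid: its -x points from the hinge to the free edge, its z out of the lid's outer face, which lies 24 mm from the axis along that z
- lid_right_edge (a point): middle of the right lid's free edge, on the outer face (145 mm from the hinge and 24 mm out); axes as the hinge point
- lid_right_seal: the black seal and metal plate (139 x 154 mm, 6 mm thick) that cover the inner face of the right lid, the clean side, which hands keep off. Origin on the hinge axis; axes as the hinge point
- key_right (a joint): travel (m) of the right chamber's purge key: 0 = up, 0.005 = fully down; sprung, about 1.5 N to start and 5 N fully down
- key_right_top (a point): centre of the top of the right purge key: a round grey key 22 mm across that stands 8 mm above the front deck (5 mm above its 32 mm black collar), in front of the right chamber, 33 mm in front of the lid's edge when shut. Pressed straight down
- dish_center (a point): centre (half-way up) of the closed square clear four-well culture dish, 66 x 66 x 15 mm, lying loose on the floor of one of the two chambers, 95 mm above the table; which chamber varies
- logger_center (a point): centre of the steel temperature logger, a loose round disc 32 mm across and 12 mm high, lying on the floor of the other chamber
- timer: round white bench timer, 44 mm across and 16 mm high, on the incubator's front deck midway between the two keys. Loose; not part of the job. Origin at its underside
- vials: white block 22 x 70 x 22 mm with three capped vials, 52 mm high in all, on the incubator's rear deck between the lids. Loose; not part of the job. Origin at its underside
- media_bottle: clear jar 52 mm across, 105 mm high, on the table to the left of the incubator. Loose; not part of the job. Origin at its underside
- dish_stack: stack of four round clear culture dishes, 62 mm across, 58 mm high, on the table to the right of the incubator. Loose; not part of the job. Origin at its underside
- tip_box: grey box of pipette tips with a clear top, 122 x 84 x 65 mm, on the table at the right. Loose; not part of the job. Origin at its underside
- stripper: small hand pipettor lying on the table at the front right, 190 mm long, 18 mm thick. Loose; not part of the job. Origin at its underside
- marker: marker pen lying on the table at the front left, 125 mm long, 11 mm thick. Loose; not part of the job. Origin at its underside
Mind the look-alikes: they are no part of the job. What is shaped like the part that bears dish_center but purple or yellow is not meant.

How it is judged (in metres and radians):
On the way, in this order (a step that is already met when the one before it is completed fails the run):
1. the lid of the chamber with the dish is pushed fully shut (((y of dish_center in the frame of incubator above 0 m and value of joint lid_left below 0.03 rad) or (y of dish_center in the frame of incubator below 0 m and value of joint lid_right below 0.03 rad))), for 0.2 s.
2. that chamber's purge key is pressed down, its lid shut (((y of dish_center in the frame of incubator above 0 m and value of joint lid_left below 0.03 rad and value of joint key_left above 0.0035 m) or (y of dish_center in the frame of incubator below 0 m and value of joint lid_right below 0.03 rad and value of joint key_right above 0.0035 m))), for 0.05 s.
At the end, for the whole second after the job is handed in: The lid over the dish is shut to within 0.03 rad (4 mm at its edge) after which its purge key has been pushed at least 3.5 mm down and has come up again; the other lid stands open as it was, its key untouched; the dish lies where it was, within 10 mm (((y of dish_center in the frame of incubator above 0 m and value of joint lid_left below 0.03 rad and value of joint each of key_left, key_right below 0.0015 m and value of joint lid_right above 1.05 rad) or (y of dish_center in the frame of incubator below 0 m and value of joint lid_right below 0.03 rad and value of joint each of key_right, key_left below 0.0015 m and value of joint lid_left above 1.05 rad)) and distance of dish_center from where it was at the start of the episode below 0.01 m and z of dish_center in the frame of incubator below 0.108 m).
It fails at once if the chamber without the dish is meddled with: its lid moved by 15 mm or its purge key pressed (((y of dish_center in the frame of incubator above 0 m and distance of lid_right_edge from where it was at the start of the episode above 0.015 m) or (y of dish_center in the frame of incubator below 0 m and distance of lid_left_edge from where it was at the start of the episode above 0.015 m)) or ((y of dish_center in the frame of incubator above 0 m and value of joint key_right above 0.0025 m) or (y of dish_center in the frame of incubator below 0 m and value of joint key_left above 0.0025 m))).
It fails at once if the purge key is pressed while its lid still stands open ((value of joint key_left above 0.0025 m and value of joint lid_left above 0.06 rad) or (value of joint key_right above 0.0025 m and value of joint lid_right above 0.06 rad)).
It fails at once if the lid is slammed: it comes down to its seat faster than 1.5 rad/s (about 0.2 m/s at its edge) ((value of joint lid_left below 0.2 rad and velocity of joint lid_left below -1.5 rad/s) or (value of joint lid_right below 0.2 rad and velocity of joint lid_right below -1.5 rad/s)).
It fails at once if the clean inner side of a lid is touched or pinched by the robot (more than 1 N), or a lid or key is pushed with more than 2 N by anything but the fingers (contact force between the arm and lid_left above 2 N or contact force between the arm and key_left above 2 N or contact force between the arm and lid_right above 2 N or contact force between the arm and key_right above 2 N or contact force between any of the fingers, the arm and lid_left_seal above 1 N or contact force between any of the fingers, the arm and lid_right_seal above 1 N).
It fails at once if the dish or the logger is shifted by 10 mm or lifted, or a bystander is shifted by 20 mm, lifted or knocked over ((distance of any of dish_center, logger_center from where it was at the start of the episode above 0.01 m or z of any of dish_center, logger_center in the frame of incubator above 0.112 m) or (distance of any of timer, vials, media_bottle, dish_stack, tip_box, stripper, marker from where it was at the start of the episode above 0.02 m or angle between any of timer, vials, media_bottle, dish_stack, tip_box, stripper, marker's own z axis and vertical above 0.35 rad)).
It also fails if it takes over 42 s, if anything falls off the work surface, if the arm or the gripper's body presses on something with over 40 N, if the wrist force passes 120 N, or if a joint passes its speed limit or range.

## Robot

A 6-joint arm with a two-finger parallel gripper is mounted at the origin on the work surface. World frame = base frame: x ahead of the robot, y to its left, z up, the work surface at z = 0. Lengths are in mm, angles in rad, forces in N, time in s.
With the tool pointing down it reaches from about 275 to 825 mm from the base axis. Payload 5.2 kg.
Tool frame: the origin (TCP) lies at the very end of the fingers, on their centre line; the grasp point (between the pads) lies grip_point_offset behind it (grip_point_offset is the distance from the TCP to the grasp point, in mm); z points along the fingers, y is the direction in which the jaws open and shut (so a half turn about z gives the same grasp; the last joint's range is limited). The gripper opens to 93 mm and grips with 3 to 60 N. Pads are 15 mm wide; open, the fingers measure 128 mm over their backs; the gripper's body (75 mm by 188 mm) begins 65 mm behind the grasp point.
Start: joints at [-1.479, 0.259, 1.535, -0, 1.348, -0.203], TCP at [159.823, -526.271, 192.953] pointing down, gripper open.
Joint ranges: [-3.14, 3.14], [-0.91, 2.08], [0.19, 2.58], [-1.22, 4.36], [0.22, 2.71], [-3.12, 3.12]. Speed limits (rad/s): [2.57, 2.57, 3.14, 3.14, 3.14, 3.14].

## Interface

Orientations are given as a unit quaternion [w, x, y, z].
In Python, from plant import * gives the robot as it stands.
- The arm moves only by the shell command python3 -m creep 'ROWS' [FORCE]. ROWS is JSON, a list of rows, each a list of 7 numbers: the shift along the tool's x, y, z in cm, then the turn, a rotation vector about the tool's x, y, z in degrees, then the opening, from 0 (shut) to 1 (fully open). A call has 1 to 12 rows; each row is the pose to reach, as a shift and turn from the pose commanded when the call began, along the tool's axes at that moment; what a row does not reach only later rows make up. A row lasts 1/8 s, in which the tool goes at most 62.5 mm and 10.7 degrees, less where a joint would pass 70% of its speed; a pose out of reach is approached as far as the arm can. A call with a gripper value outside its range is refused whole. The fingers move at their own pace and stop on an object; FORCE is the grip in N (left out, the last holds). Time passes only in rows, so rows that repeat a pose let the fingers close. It gives the time, the measured TCP pose, the force and the opening at its end, in the units of the state.
- get_state(): the state, without advancing time (a new reading comes with each control period).
- read_camera(name): name is "scene" or "top" or "wrist"; returns a dict with "pixels" (400x640x3 uint8, red, green, blue), "fx", "fy", "cx", "cy" (pixels), "eye" and "attitude" of the camera in the world. Camera axes: x right, y down, z forward; pixel columns grow to the right and rows downward; lengths in mm; the calibration is good to about 2 mm. A picture is of the moment at which its call begins. There is no depth.
- finish_job(): hands the job in, once; it reports no verdict.
The state is a dict: "time": time; "qpos": joint angles; "dq": joint speeds; "tau": joint torques, N m; "tool_pos": TCP position; "eef_rot": TCP orientation; "wrist_force": force on the tool from outside, world axes, zero at the start; "wrist_torque": the same for the moment, N m; "gripper_width": finger opening in mm.
Only numpy, scipy, OpenCV 4.12 (cv2) and the standard library are available. Lean on these libraries where they do the work, as an engineer would, in place of code of your own. Each camera call takes 0.05 s, during which the arm holds its last target. There are 200 camera calls.

## Working session

There is one attempt and no reset: what is moved stays moved. The work goes in short steps, Python scripts to look and compute and a shell command to move; the robot and the scene stay as the last step left them, time stands still between calls to the robot, and variables do not carry over. Pictures are saved under pics/ and viewed, about 8 in all and at most 12, crops included, and the job is handed in when it is done.

```bash
mkdir -p pics
cat > h.py <<'E'
from plant import *
import numpy as np, cv2
from scipy.spatial.transform import Rotation as R
def rot(q): return R.from_quat([q[1],q[2],q[3],q[0]]).as_matrix()
def Rc(c):
    a=np.array(c["attitude"],float)
    return a if a.shape==(3,3) else rot(a)
def snap(n,f):
    c=read_camera(n); cv2.imwrite(f,np.array(c["pixels"])[:,:,::-1]); 
    import pickle; pickle.dump(c,open(f+".pkl","wb")); return c
def load(f):
    import pickle; return pickle.load(open(f+".pkl","rb"))
def ray(c,u,v):
    return np.array(c["eye"],float),Rc(c)@np.array([(u-c["cx"])/c["fx"],(v-c["cy"])/c["fy"],1])
def onz(c,u,v,z):
    e,d=ray(c,u,v); return e+d*(z-e[2])/d[2]
def proj(c,p):
    q=Rc(c).T@(np.array(p,float)-np.array(c["eye"])); return np.array([c["fx"]*q[0]/q[2]+c["cx"],c["fy"]*q[1]/q[2]+c["cy"]])
E
python3 - <<'E'
from h import *
for n in("scene","top"):
    c=snap(n,f"pics/{n}1.png"); print(n,c["eye"],c["attitude"],c["fx"],c["cx"],c["cy"])
print(get_state())
E
```

```text
scene [1377.03001187  603.59666839 1073.53648744] [-0.18890746  0.41834236  0.81095759 -0.36283802] 441.675344321536 315.112673781395 197.39498868771724
top [ 281.78443226  -31.43271869 1323.30903896] [-0.0695458   0.71299781 -0.6944086   0.06778053] 484.0734408299121 314.1398602755127 197.28807525268908
{'time': 0.1, 'qpos': array([-1.47881780e+00,  2.59276343e-01,  1.53594234e+00, -4.69370697e-06,
        1.34801638e+00, -2.02804473e-01]), 'dq': array([-7.27194469e-04, -2.27484425e-03, -4.88362344e-03, -1.72213400e-03,
        1.98412314e-04, -2.68128626e-05]), 'tau': array([ 1.69925122e-03, -4.38213301e+01, -2.84643531e+01,  7.21132150e-02,
        3.62011325e-02, -4.69046608e-05]), 'tool_pos': array([ 159.76181567, -525.73623768,  192.21009682]), 'eef_rot': array([-8.20070055e-04,  9.89157113e-01,  1.46858884e-01,  4.31971402e-05]), 'wrist_force': array([0.18872107, 0.49239935, 0.99369896]), 'wrist_torque': array([-0.00442875,  0.02581024,  0.01070811]), 'gripper_width': 92.65814862923912}
```

View pics/scene1.png

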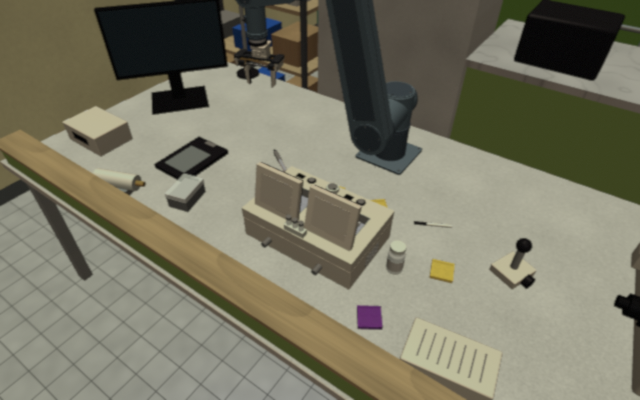

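View pics/top1.png

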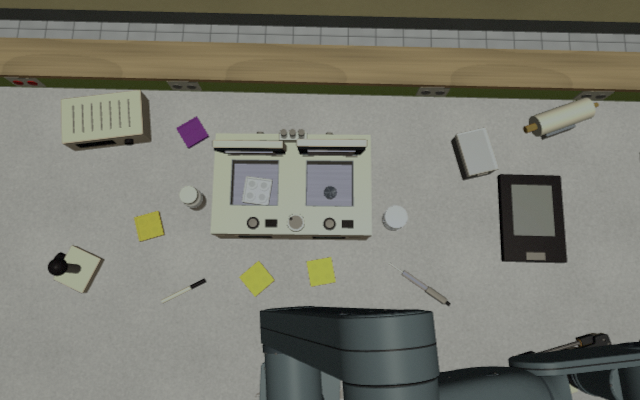

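The dish is the clear four-well square at top px (257,191). The logger is at (330,192). Look-alikes: purple at (193,132) and yellow at (149,226), (257,278) and (321,271). Next I'll take a close crop and measure the keys, dish and lids.

Run:
```python
from h import *
c=load("pics/top1.png"); im=np.array(c["pixels"])[:,:,::-1]
cr=im[110:260,195:400]; cv2.imwrite("pics/crop1.png",cv2.resize(cr,None,fx=3.8,fy=3.8,interpolation=cv2.INTER_CUBIC))
kl,kr=onz(c,253,223,136),onz(c,330,224,136); print("keys",kl,kr,np.linalg.norm(kl-kr))
yv=(kl-kr)/np.linalg.norm(kl-kr); print("yaw",np.degrees(np.arctan2(-yv[0],yv[1])))
print("dish",onz(c,257,191,102),"logger",onz(c,330,192,101))
for p in [(211,238),(372,238),(372,134),(215,134)]: print(p,onz(c,*p,130))
print("lid edges top", [onz(c,*p,265) for p in [(214,154),(286,154),(297,153),(368,155)]])
```

```text
keys [446.82491178 124.15743202 136.        ] [449.36284126 -66.32350537 136.        ] 190.49784407090587
yaw 0.7633522080709424
dish [534.95388019 122.53255832 102.        ] logger [537.50234434 -65.68160597 101.        ]
(211, 238) [407.55966851 226.81120388 130.        ]
(372, 238) [ 418.06979003 -170.97123544  130.        ]
(372, 134) [ 687.05475284 -170.08183986  130.        ]
(215, 134) [676.35421485 234.67133527 130.        ]
lid edges top [array([584.26356261, 203.70280285, 265.        ]), array([588.57903689,  40.44890365, 265.        ]), array([591.59139399,  15.58530573, 265.        ]), array([ 591.14111503, -145.49487815,  265.        ])]
```

View pics/crop1.png

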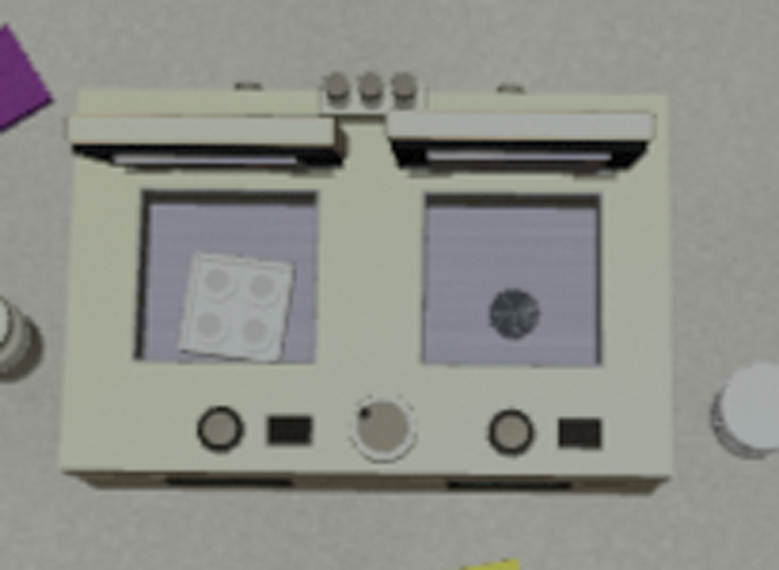

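The dish is the clear white-welled square in the left chamber (crop px 238,307), and the logger is in the right one (514,313). So I shut the left lid and press the left key (crop px 220,429). Next: work out the lid angle and lift the tool with the fingers closed.

```bash
python3 - <<'E'
from h import *
from scipy.optimize import brentq
c=load("pics/top1.png")
yaw=np.radians(.76); Rz=R.from_euler('z',yaw).as_matrix()
k=(onz(c,252.9,222.9,138)+onz(c,329.7,223.8,138))/2; o=k-Rz@[-103,0,0]; o[2]=0; print("origin",o)
for name,ys,v in(("L",95,(140.3,149.5)),("R",-95,(139.5,147))):
  for off,row in zip((24,0),v):
    P=lambda t: o+Rz@[75-145*np.cos(t)+off*np.sin(t),ys,130+145*np.sin(t)+off*np.cos(t)]
    f=lambda t: proj(c,P(t))[1]-row
    ts=np.linspace(.9,1.6,8); print(name,off,[round(float(f(t)),1) for t in ts])
    try:
      t=brentq(f,.8,1.6); print(t,P(t))
    except Exception as e: print(e)
s=get_state(); print(rot(s["eef_rot"]).round(3))
E
python3 -m creep '[[0,0,-6,0,0,0,0],[0,0,-12,0,0,0,0],[0,0,-18,0,0,0,0],[0,0,-20,0,0,8,0],[0,0,-20,0,0,16.9,0],[0,0,-20,0,0,16.9,0]]'
python3 -c "import plant;print(plant.grip_point_offset)"
```

```text
origin [551.16496777  30.68651652   0.        ]
L 24 [28.4, 22.0, 15.5, 9.0, 2.5, -3.8, -9.9, -15.7]
1.3392753899357213 [614.98736483 126.5414966  276.63818225]
L 0 [28.8, 22.9, 16.8, 10.4, 4.0, -2.4, -8.8, -15.0]
1.3620774591164422 [594.85594461 126.27444767 271.85309063]
R 24 [30.3, 23.9, 17.4, 10.9, 4.4, -2.0, -8.1, -13.9]
1.3686549441323081 [621.81898913 -63.38459618 276.8660628 ]
R 0 [32.4, 26.5, 20.3, 14.0, 7.6, 1.1, -5.2, -11.4]
1.417677478771595 [605.30482821 -63.60366115 273.30352826]
[[ 0.957  0.291 -0.   ]
 [ 0.291 -0.957  0.002]
 [ 0.    -0.002 -1.   ]]
time: 0.85
tool_pos: [159.8, -526.2, 392.7]
eef_rot: [-0.0, 1.0, 0.001, -0.0]
wrist_force: [0.4, -0.4, 0.6]
gripper_width: 37.5
18.8
```

```bash
python3 -m creep '[[3.5,-4.7,0,0,0,0,0],[7,-9.4,0,0,0,0,0],[10.5,-14.1,0,0,0,0,0],[14,-18.8,0,0,0,0,0],[17.5,-23.5,0,0,0,0,0],[21,-28.2,0,0,0,0,0],[24.5,-32.9,0,0,0,0,0],[28,-37.6,0,0,0,0,0],[31.5,-42.3,0,0,0,0,0],[35,-47,0,0,0,0,0],[38.5,-51.7,0,0,0,0,0],[42,-56.4,0,0,0,0,0]]'
python3 -m creep '[[3.5,-4.7,0,0,0,0,0],[6.5,-9.7,0,0,0,0,0],[6.5,-9.7,0,0,0,0,0],[6.5,-9.7,0,0,0,0,0]]'
python3 - <<'E'
from h import *
c=snap("wrist","pics/w1.png"); print(c["eye"],c["attitude"])
E
```

```text
time: 2.35
tool_pos: [580.6, 39.4, 392.1]
eef_rot: [0.0, 1.0, 0.002, -0.001]
wrist_force: [0.6, -0.9, -0.6]
gripper_width: 0.6
time: 2.85
tool_pos: [644.6, 134.5, 391.9]
eef_rot: [0.0, 1.0, 0.001, -0.001]
wrist_force: [-1.7, -0.0, 0.5]
gripper_width: 0.7
[723.06250003 136.1168558  582.64783715] [ 0.10246027  0.70046398 -0.69884247 -0.10232941]
```

View pics/w1.png

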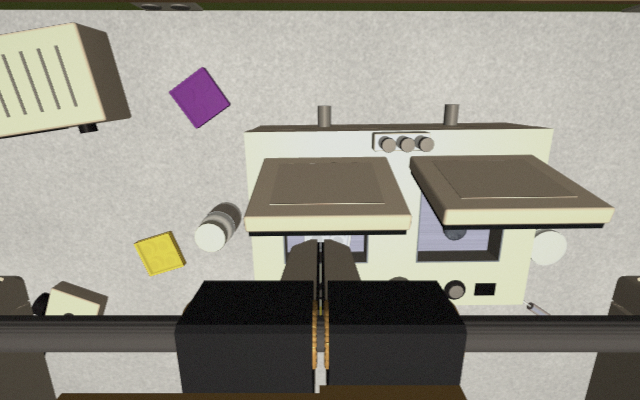

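The wrist view shows both outer faces. The left lid's outer free edge lies at about (247..408, 217), and the fingertips are at (320,240), above and short of the lid.

Run:
```python
from h import *
c=load("pics/w1.png")
for t in(1.2,1.27,1.34,1.4):
  Y=[proj(c,[625-145*np.cos(t)+24*np.sin(t),126.5+d,130+145*np.sin(t)+24*np.cos(t)]).round(1) for d in(80,-80)]
  print(t,Y)
```

```text
1.2 [array([246.8, 236.1]), array([412.9, 236.5])]
1.27 [array([245.8, 226.9]), array([414.2, 227.3])]
1.34 [array([244.9, 217.1]), array([415.4, 217.5])]
1.4 [array([244.3, 208.3]), array([416.3, 208.7])]
```

The wrist view agrees with θ≈1.34. Next I lower the fingers behind the lid and ease forward.

```bash
python3 -m creep '[[0,0,3,0,0,0,0],[0,0,6,0,0,0,0],[0,0,9,0,0,0,0],[0,0,11.5,0,0,0,0],[0,0,12.8,0,0,0,0],[0,0,12.8,0,0,0,0],[-0.6,0,12.8,0,0,0,0],[-1.2,0,12.8,0,0,0,0],[-1.6,0,12.8,0,0,0,0],[-1.6,0,12.8,0,0,0,0]]'
python3 - <<'E'
from h import *
c=snap("wrist","pics/w2.png");print(get_state()["wrist_force"])
# arc of tip: face point at r=128, offset 24, tip half-thickness 8 ahead
for t in np.arange(1.34,-.01,-.08):
  x=625-128*np.cos(t)+24*np.sin(t); z=130+128*np.sin(t)+24*np.cos(t)
  print(round(t,2),round(x,1),round(z,1))
E
```

```text
time: 4.15
tool_pos: [628.7, 134.8, 265.5]
eef_rot: [-0.0, 1.0, 0.0, 0.0]
wrist_force: [-0.6, 0.2, -0.4]
gripper_width: 0.6
[-0.00683735 -0.60858034 -0.21351703]
1.34 619.1 260.1
1.26 608.7 259.2
1.18 598.4 257.5
1.1 588.3 255.0
1.02 578.5 251.6
0.94 568.9 247.5
0.86 559.7 242.7
0.78 550.9 237.1
0.7 542.6 230.8
0.62 534.8 223.9
0.54 527.6 216.4
0.46 521.0 208.3
0.38 515.0 199.8
0.3 509.8 190.8
0.22 505.3 181.4
0.14 501.6 171.6
0.06 498.7 161.6
```

View pics/w2.png

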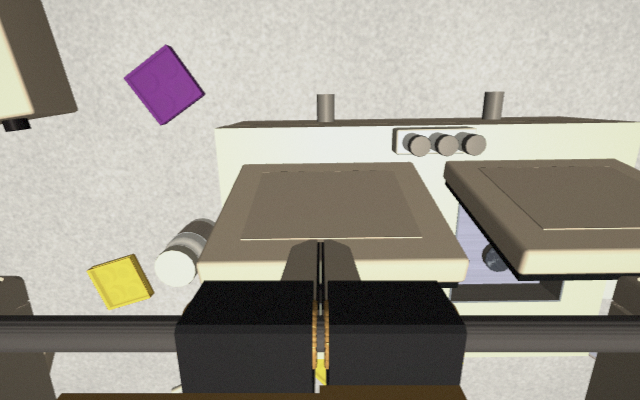

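```bash
python3 -m creep '[[-0.6,0,0.3,0,0,0,0],[-1.2,0,0.5,0,0,0,0],[-1.7,0,0.6,0,0,0,0],[-2.3,0,0.7,0,0,0,0],[-2.8,0,0.8,0,0,0,0],[-3.3,0,0.9,0,0,0,0],[-3.8,0,1.05,0,0,0,0],[-4.2,0,1.2,0,0,0,0],[-4.7,0,1.4,0,0,0,0],[-5.2,0,1.65,0,0,0,0]]'
python3 - <<'E'
from h import *
c=snap("wrist","pics/w3.png");print(get_state()["wrist_force"],c["eye"])
E
```

```text
time: 5.45
tool_pos: [576.6, 134.7, 248.3]
eef_rot: [-0.0, 1.0, -0.0, 0.0]
wrist_force: [-1.0, 1.1, -1.1]
gripper_width: 0.4
[-0.61288813 -1.13540253 -1.09464233] [654.65187319 135.97380567 439.24794829]
```

View pics/w3.png

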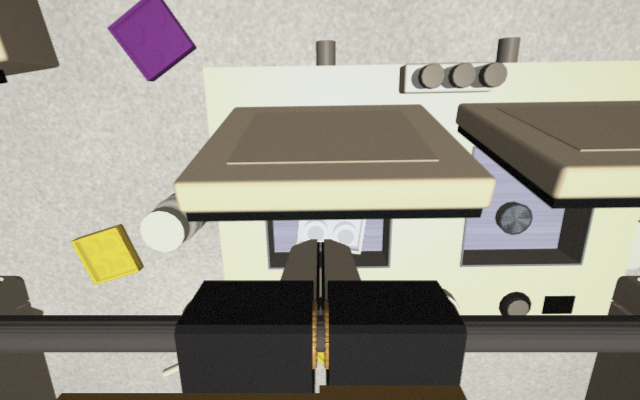

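Run:
```python
from h import *
for f,tip in(("w2",(628.7,134.8,265.5)),("w3",(576.6,134.7,248.3))):
  c=load(f"pics/{f}.png"); print(f,c["eye"],"tip",proj(c,tip).round(1))
  for t in(.94,1.1,1.2,1.27,1.34,1.4):
    print(t,[proj(c,[625-145*np.cos(t)+24*np.sin(t),126.5+d,130+145*np.sin(t)+24*np.cos(t)]).round(0) for d in(80,-80)])
```

```text
w2 [706.5856554  136.16009867 456.53736361] tip [322.7 235. ]
0.94 [array([214., 330.]), array([455., 331.])]
1.1 [array([207., 310.]), array([465., 310.])]
1.2 [array([203., 293.]), array([470., 293.])]
1.27 [array([200., 279.]), array([473., 279.])]
1.34 [array([198., 264.]), array([476., 264.])]
1.4 [array([196., 250.]), array([479., 251.])]
w3 [654.65187319 135.97380567 439.24794829] tip [322.5 235.1]
0.94 [array([197., 272.]), array([477., 273.])]
1.1 [array([187., 244.]), array([489., 244.])]
1.2 [array([182., 221.]), array([496., 221.])]
1.27 [array([178., 203.]), array([501., 203.])]
1.34 [array([175., 183.]), array([505., 183.])]
1.4 [array([172., 165.]), array([509., 165.])]
```

The lid still appears to be near 1.34 in w3, yet the tip reads x=577. That doesn't add up, so I'll check from the other cameras.

Run:
```python
from h import *
s=snap("scene","pics/s2.png"); t=snap("top","pics/t2.png")
a=np.array(s["pixels"])[100:300,200:440,::-1]; b=np.array(t["pixels"])[110:260,195:400,::-1]
a=cv2.resize(a,(480,400),interpolation=cv2.INTER_CUBIC); b=cv2.resize(b,(547,400),interpolation=cv2.INTER_CUBIC)
cv2.imwrite("pics/c2.png",cv2.resize(np.hstack([a,b]),(800,312)))
st=get_state(); print(st["tool_pos"],st["wrist_force"],st["time"])
print(proj(s,st["tool_pos"]))
```

```text
[576.63067903 134.69075694 248.35408682] [ 0.16431511  1.03899697 -0.75450829] 5.6
[343.04359936 197.88098289]
```

View pics/c2.png

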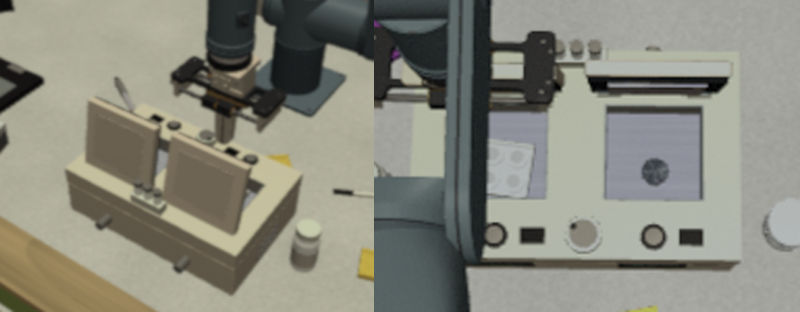

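The fingers ended up on the robot side of the lid without moving it, so the free edge may be lower than I modelled. I'll back straight out upwards and read the edge from pixel profiles.

```bash
python3 -m creep '[[-0.4,0,-0.5,0,0,0,0],[-0.6,0,-2,0,0,0,0],[-0.6,0,-5,0,0,0,0],[-0.6,0,-8,0,0,0,0],[-0.6,0,-8,0,0,0,0]]'
python3 - <<'E'
from h import *
for f,rows in(("w1",(195,250)),("w2",(240,300)),("w3",(160,225))):
  g=np.array(load(f"pics/{f}.png")["pixels"]).astype(int).mean(2).astype(int)
  print(f,rows,"col270",g[rows[0]:rows[1],270].tolist())
  # horizontal extents at a few rows
for f,r in(("w1",222),("w2",270),("w3",192)):
  g=np.array(load(f"pics/{f}.png")["pixels"]).astype(int).mean(2).astype(int); 
  print(f,r,"L",g[r,165:255].tolist(),"R",g[r,400:510].tolist())
E
```

```text
time: 6.22
tool_pos: [572.3, 134.8, 332.3]
eef_rot: [-0.0, 1.0, -0.0, 0.003]
wrist_force: [0.3, 0.1, 0.3]
gripper_width: 0.2
w1 (195, 250) col270 [105, 104, 105, 103, 103, 103, 98, 100, 96, 193, 118, 104, 106, 105, 107, 105, 108, 108, 105, 107, 113, 158, 203, 210, 213, 214, 215, 214, 213, 212, 212, 212, 213, 211, 212, 202, 104, 39, 27, 25, 26, 204, 215, 217, 216, 217, 216, 218, 215, 216, 217, 217, 216, 216, 216]
w2 (240, 300) col270 [123, 116, 115, 115, 115, 114, 114, 115, 116, 115, 115, 116, 114, 116, 115, 117, 116, 115, 115, 115, 138, 165, 194, 217, 219, 221, 224, 226, 225, 225, 226, 224, 224, 225, 224, 225, 224, 225, 223, 224, 137, 46, 14, 10, 17, 18, 13, 18, 12, 17, 17, 16, 18, 22, 9, 20, 18, 15, 15, 14]
w3 (160, 225) col270 [104, 119, 186, 175, 126, 112, 111, 110, 111, 114, 111, 110, 111, 113, 110, 114, 113, 113, 113, 119, 137, 167, 194, 210, 215, 218, 219, 219, 221, 220, 221, 222, 221, 220, 221, 221, 220, 221, 222, 219, 219, 219, 219, 220, 218, 221, 217, 218, 219, 207, 172, 109, 37, 23, 28, 33, 25, 27, 28, 27, 47, 57, 56, 57, 60]
w1 222 L [195, 192, 194, 192, 197, 199, 193, 190
[... 2255 characters left out ...]
1, 221, 221, 221, 219, 219, 219, 220, 220, 220, 220, 219, 220, 220, 221, 220, 220, 221, 220, 220, 218, 221, 220, 219, 220, 220, 220, 221, 222, 220] R [221, 222, 219, 221, 219, 219, 221, 221, 218, 221, 220, 219, 220, 221, 219, 221, 221, 221, 221, 219, 222, 220, 220, 218, 220, 221, 219, 221, 222, 221, 220, 220, 220, 220, 221, 220, 221, 220, 220, 221, 220, 221, 221, 221, 219, 219, 221, 220, 219, 219, 221, 221, 221, 221, 219, 217, 221, 221, 220, 219, 218, 220, 220, 219, 220, 220, 219, 219, 220, 219, 221, 218, 219, 219, 219, 219, 220, 221, 219, 219, 219, 218, 219, 219, 217, 220, 219, 218, 219, 219, 217, 210, 202, 192, 186, 189, 188, 187, 189, 186, 189, 187, 187, 186, 185, 187, 186, 188, 189, 185]
```

Run:
```python
from h import *
from scipy.optimize import least_squares as ls
C=[load(f"pics/{n}.png") for n in("w1","w2","w3","top1")]
for name,rows in(("outer",(216,262,181,140.3)),("endface-front",(231,280,210,None))):
  for use in((0,1,2),(0,1,2,3)):
    us=[i for i in use if rows[i]]
    f=lambda p:[proj(C[i],[p[0],127,p[1]])[1]-rows[i] for i in us]
    s=ls(f,[610,270]); print(name,us,s.x.round(1),s.fun.round(1))
# width-based height on wrist views, edges at 160 wide
for i,(a,b,r) in enumerate([(244,410,222),(195,466,270),(174,493,192)]):
  for z in(260,265,270,275): print(i,z,round(onz(C[i],a,r,z)[1]-onz(C[i],b,r,z)[1],1),end="; ")
c=snap("wrist","pics/w4.png"); print(c["eye"])
```

```text
outer [0, 1, 2] [615.9 275.2] [ 0.1 -0.  -0. ]
outer [0, 1, 2, 3] [615.8 274.9] [ 0.1 -0.1  0.1 -0.1]
endface-front [0, 1, 2] [596.3 261.4] [-0.9  0.2  0.4]
endface-front [0, 1, 2] [596.3 261.4] [-0.9  0.2  0.4]
0 260 164.9; 0 265 162.4; 0 270 159.8; 0 275 157.3; 1 260 171.0; 1 265 166.6; 1 270 162.3; 1 275 157.9; 2 260 171.4; 2 265 166.6; 2 270 161.9; 2 275 157.1; [649.05548183 136.03089345 523.84640327]
```

View pics/w4.png

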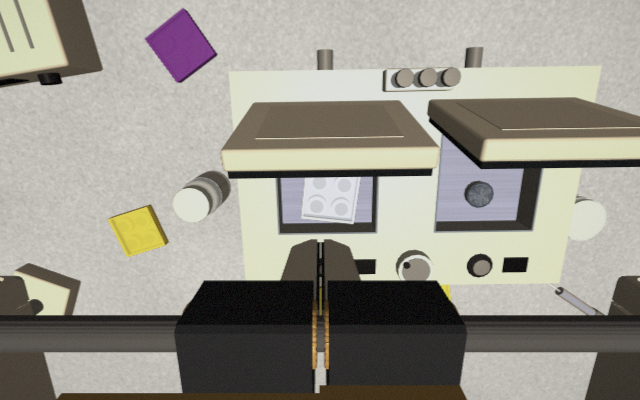

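In w4 the left lid is intact, with its edge at (225–435, 152), and the dish is undisturbed. The lid edge is confirmed at (616,275). The visible finger end in the scene view looked higher than the reported TCP, so I'll check that.

Run:
```python
from h import *
s=snap("scene","pics/s3.png"); p=get_state()["tool_pos"]; print(p)
im=np.array(s["pixels"])[:,:,::-1]; 
for dz in(0,10,20,30): print(dz,proj(s,p+[0,0,dz]).round(1), proj(load("pics/w4.png"),p+[0,0,dz]).round(1))
u,v=proj(s,p); x0,y0=int(u)-50,int(v)-50
a=cv2.resize(im[y0:y0+100,x0:x0+100],None,fx=6,fy=6,interpolation=cv2.INTER_CUBIC)
cv2.drawMarker(a,(int((u-x0)*6),int((v-y0)*6)),(0,0,255),0,20)
cv2.imwrite("pics/c3.png",a)
```

```text
[570.95028857 134.66400733 328.68381533]
0 [345.5 174.5] [322.7 235. ]
10 [345.7 171.6] [322.9 241.4]
20 [345.9 168.6] [323.  248.6]
30 [346.1 165.6] [323.1 256.4]
```

View pics/c3.png

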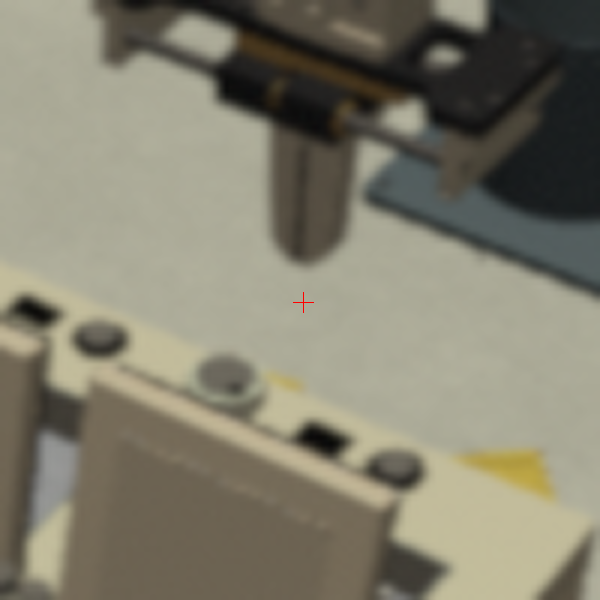

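Run:
```python
from h import *
from scipy.optimize import least_squares as ls
s=load("pics/s3.png"); w=load("pics/w4.png"); p=get_state()["tool_pos"]; print(p)
uv=np.array([345.5,174.5])+np.array([0,-6.2])
f=lambda q:np.r_[proj(s,q)-uv,proj(w,q)-[321,240]]
r=ls(f,p); print(r.x.round(1),r.fun.round(1),(r.x-p).round(1))
# scene-calibration check: known points
o=np.array([551.2,30.7,0]);Rz=R.from_euler('z',.76,degrees=True).as_matrix()
x0,y0=int(345.5)-50,int(174.5)-50
for n,q,px in(("keyL",[-103,95,138],(397,465)),("keyR",[-103,-95,138],(101,335)),("timer",[-103,0,146],(225,375))):
  print(n,proj(s,o+Rz@q).round(1),(x0+px[0]/6,y0+px[1]/6))
```

```text
[570.95028857 134.66400733 328.68381533]
[578.3 135.8 354.3] [-0.6  0.2 -0.1  0.1] [ 7.3  1.1 25.6]
keyL [360.9 200.4] (361.1666666666667, 201.5)
keyR [311.6 178.7] (311.8333333333333, 179.83333333333334)
timer [335.6 187.4] (332.5, 186.5)
```

The scene calibration checks out on the keys (about 1 px). The real finger end is about 22 mm above the reported TCP, so the fingers passed over the lid without touching it. I'll redo the approach about 22 mm deeper.

```bash
python3 -m creep '[[3,0,0,0,0,0,0],[6,0,0,0,0,0,0],[7.4,0,0,0,0,0,0],[7.4,0,0,0,0,0,0],[7.4,0,3,0,0,0,0],[7.4,0,6,0,0,0,0],[7.4,0,8,0,0,0,0],[7.4,0,9,0,0,0,0],[7.4,0,9,0,0,0,0]]'
python3 -m creep '[[-0.4,0,0,0,0,0,0],[-0.8,0,0,0,0,0,0],[-1.2,0,0,0,0,0,0],[-1.6,0,0,0,0,0,0],[-2.0,0,0,0,0,0,0],[-2.4,0,0,0,0,0,0],[-2.8,0,0,0,0,0,0],[-3.2,0,0.05,0,0,0,0],[-3.6,0,0.1,0,0,0,0],[-4,0,0.2,0,0,0,0]]'
python3 - <<'E'
from h import *
c=snap("wrist","pics/w5.png");print(get_state()["tool_pos"],get_state()["wrist_force"],c["eye"])
g=np.array(c["pixels"]).astype(int).mean(2).astype(int); print(g[150:400:3,270].tolist())
for t in(1.0,1.1,1.2,1.34): print(t,proj(c,[625-145*np.cos(t)+24*np.sin(t),127,130+145*np.sin(t)+24*np.cos(t)]).round(0))
E
```

```text
time: 7.45
tool_pos: [644.1, 134.7, 237.9]
eef_rot: [0.0, 1.0, -0.0, -0.001]
wrist_force: [0.6, -0.4, 0.8]
gripper_width: 0.3
time: 8.7
tool_pos: [604.7, 134.6, 236.5]
eef_rot: [0.0, 1.0, -0.0, 0.0]
wrist_force: [1.5, -0.6, -0.2]
gripper_width: 0.3
[604.1560336  134.58359712 236.44510016] [ 1.9587621  -1.2148118  -0.96823952] [682.70252539 135.91811145 427.48631049]
[141, 139, 133, 132, 133, 133, 132, 131, 133, 133, 132, 131, 131, 129, 134, 133, 130, 131, 132, 133, 132, 130, 131, 130, 133, 133, 132, 130, 134, 131, 133, 132, 136, 133, 130, 194, 140, 143, 143, 143, 141, 141, 141, 142, 17, 13, 18, 20, 17, 18, 11, 18, 16, 10, 15, 19, 14, 17, 21, 40, 37, 43, 45, 47, 46, 46, 47, 48, 48, 47, 45, 47, 49, 46, 46, 44, 45, 48, 47, 45, 45, 51, 50, 50]
1.0 [337. 319.]
1.1 [337. 303.]
1.2 [338. 282.]
1.34 [339. 247.]
```

View pics/w5.png

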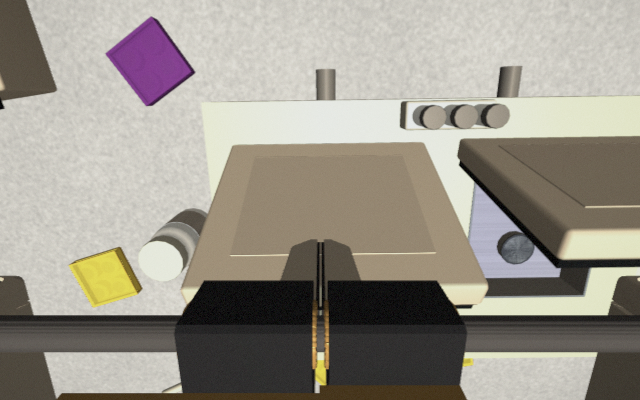

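The push works now: the lid's edge is at row ≈285 (θ≈1.18) with the fingers on its outer face. I'll continue along the arc.

```bash
python3 -m creep '[[-0.5,0,0.15,0,0,0,0],[-1.0,0,0.3,0,0,0,0],[-1.5,0,0.45,0,0,0,0],[-2,0,0.64,0,0,0,0],[-2.5,0,0.84,0,0,0,0],[-2.9,0,1.05,0,0,0,0],[-3.4,0,1.3,0,0,0,0],[-3.8,0,1.5,0,0,0,0],[-4.3,0,1.8,0,0,0,0],[-4.7,0,2.1,0,0,0,0],[-5.1,0,2.4,0,0,0,0],[-5.5,0,2.7,0,0,0,0]]'
python3 - <<'E'
from h import *
c=snap("wrist","pics/w6.png");s=get_state();print(s["tool_pos"],s["wrist_force"])
g=np.array(c["pixels"]).astype(int).mean(2).astype(int)
print("col475", g[150:400:4,475].tolist()); print("col225",g[150:400:4,225].tolist())
for t in(.5,.6,.7,.8,.9,1.0,1.1): print(t,[proj(c,[625-145*np.cos(t)+24*np.sin(t),127+d,130+145*np.sin(t)+24*np.cos(t)]).round(0) for d in(80,-80)])
E
```

```text
time: 10.25
tool_pos: [549.6, 134.7, 209.3]
eef_rot: [0.0, 1.0, -0.0, -0.0]
wrist_force: [1.9, -1.7, 0.8]
gripper_width: 0.7
[548.89955698 134.75039615 208.8143674 ] [-0.08555734 -0.46008785  0.17184554]
col475 [204, 203, 203, 202, 200, 200, 202, 201, 200, 202, 198, 201, 202, 203, 201, 200, 199, 199, 198, 200, 182, 165, 162, 171, 174, 177, 178, 177, 177, 177, 176, 176, 178, 177, 184, 171, 194, 157, 201, 185, 126, 122, 28, 49, 50, 66, 69, 78, 81, 81, 71, 176, 173, 176, 178, 176, 178, 165, 171, 180, 174, 171, 167]
col225 [176, 174, 177, 174, 178, 177, 176, 175, 174, 178, 175, 178, 179, 176, 175, 176, 177, 176, 176, 175, 176, 174, 175, 177, 176, 179, 176, 178, 178, 176, 180, 175, 176, 21, 7, 11, 18, 8, 8, 12, 11, 17, 16, 20, 30, 30, 36, 41, 36, 36, 42, 41, 36, 40, 36, 34, 39, 35, 42, 40, 39, 40, 42]
0.5 [array([201., 305.]), array([470., 305.])]
0.6 [array([193., 302.]), array([480., 302.])]
0.7 [array([184., 295.]), array([491., 295.])]
0.8 [array([174., 284.]), array([504., 284.])]
0.9 [array([164., 268.]), array([516., 268.])]
1.0 [array([154., 247.]), array([530., 247.])]
1.1 [array([143., 221.]), array([543., 221.])]
```

```bash
python3 -m creep '[[-0.4,0,0.35,0,0,0,0],[-0.8,0,0.7,0,0,0,0],[-1.2,0,1.1,0,0,0,0],[-1.5,0,1.5,0,0,0,0],[-1.9,0,1.9,0,0,0,0],[-2.2,0,2.3,0,0,0,0],[-2.5,0,2.7,0,0,0,0],[-2.8,0,3.1,0,0,0,0],[-3.1,0,3.5,0,0,0,0],[-3.3,0,4.0,0,0,0,0],[-3.6,0,4.5,0,0,0,0],[-3.8,0,5.0,0,0,0,0]]'
python3 - <<'E'
from h import *
c=snap("wrist","pics/w7.png");s=get_state();print(s["tool_pos"],s["wrist_force"])
a=cv2.resize(np.array(c["pixels"])[:,:,::-1],(400,250)); t=snap("scene","pics/s4.png")
b=cv2.resize(np.array(t["pixels"])[150:275,220:420,::-1],(400,250)); cv2.imwrite("pics/c4.png",np.hstack([a,b]))
E
```

```text
time: 11.8
tool_pos: [511.6, 134.7, 159.1]
eef_rot: [-0.0, 1.0, -0.0, -0.0]
wrist_force: [-0.7, 0.4, 1.2]
gripper_width: 0.1
[510.94774799 134.712724   158.3581779 ] [ 0.54746787  0.01742751 -0.52845424]
```

View pics/c4.png

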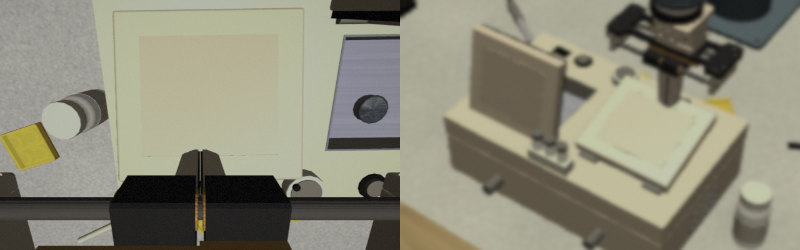

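The lid is now low, around 0.2 rad, with the fingers on its outer face and the other lid upright. I'll ease it onto its seat.

```bash
python3 -m creep '[[-0.2,0,0.4,0,0,0,0],[-0.3,0,0.8,0,0,0,0],[-0.4,0,1.2,0,0,0,0],[-0.5,0,1.5,0,0,0,0],[-0.6,0,1.8,0,0,0,0],[-0.7,0,2.1,0,0,0,0],[-0.7,0,2.3,0,0,0,0],[-0.7,0,2.3,0,0,0,0]]'
python3 -m creep '[[0,0,0.1,0,0,0,0],[0,0,0.2,0,0,0,0],[0,0,0.2,0,0,0,0]]'
python3 -m creep '[[0,0,0.1,0,0,0,0],[0,0,0.2,0,0,0,0],[0,0,0.2,0,0,0,0]]'
```

```text
time: 12.9
tool_pos: [504.9, 134.7, 136.3]
eef_rot: [-0.0, 1.0, -0.0, -0.0]
wrist_force: [0.6, -0.5, 0.6]
gripper_width: 0.4
time: 13.28
tool_pos: [505.0, 134.7, 134.4]
eef_rot: [-0.0, 1.0, -0.0, 0.0]
wrist_force: [-0.2, -0.1, -0.3]
gripper_width: 0.4
time: 13.65
tool_pos: [504.9, 134.7, 132.3]
eef_rot: [0.0, 1.0, -0.0, -0.0]
wrist_force: [0.2, -0.2, 0.7]
gripper_width: 0.5
```

```bash
python3 -m creep '[[0,0,0.1,0,0,0,0],[0,0,0.2,0,0,0,0],[0,0,0.2,0,0,0,0]]'
python3 -m creep '[[0,0,0.1,0,0,0,0],[0,0,0.2,0,0,0,0],[0,0,0.2,0,0,0,0]]'
python3 - <<'E'
from h import *
c=snap("scene","pics/s5.png"); s=get_state(); print(s["wrist_force"],s["tau"])
w=snap("wrist","pics/w8.png")
# left lid outer-face corners, shut
g=np.array(w["pixels"]).astype(int).mean(2).astype(int); print(g[270,120:240:2].tolist())
for th in (0,.03,.06,.1,.15):
  print(th,[proj(w,[625-145*np.cos(th)+24*np.sin(th),127+d,130+145*np.sin(th)+24*np.cos(th)]).round(1).tolist() for d in(80,-80)])
E
```

```text
time: 14.02
tool_pos: [505.0, 134.7, 130.3]
eef_rot: [0.0, 1.0, -0.0, 0.0]
wrist_force: [1.0, -0.1, 1.1]
gripper_width: 0.5
time: 14.4
tool_pos: [504.9, 134.7, 129.1]
eef_rot: [0.0, 1.0, -0.0, 0.0]
wrist_force: [-2.5, -0.7, 4.6]
gripper_width: 0.5
[-1.53482681 -0.27989199  6.20628299] [-1.81847555e-01 -3.94271958e+01 -2.57812822e+01  5.27216191e-02
 -8.89968351e-01 -4.07881771e-04]
[162, 161, 163, 164, 162, 157, 153, 161, 161, 160, 161, 163, 162, 160, 160, 162, 162, 159, 158, 159, 154, 158, 175, 171, 173, 172, 173, 171, 170, 172, 169, 172, 171, 172, 170, 151, 172, 170, 169, 172, 172, 175, 171, 174, 173, 170, 171, 172, 174, 171, 173, 174, 173, 171, 174, 175, 171, 174, 169, 173]
0 [[190.3, 294.9], [483.6, 295.0]]
0.03 [[187.2, 298.0], [487.5, 298.1]]
0.06 [[183.9, 301.1], [491.5, 301.2]]
0.1 [[179.3, 305.0], [497.3, 305.1]]
0.15 [[173.1, 309.6], [505.1, 309.7]]
```

It seats with force rising at a reported z of 129, so the tip offset is 25 mm. One firmer press, then rise.

```bash
python3 -m creep '[[0,0,0.1,0,0,0,0],[0,0,0.2,0,0,0,0],[0,0,0.2,0,0,0,0],[0,0,0.2,0,0,0,0]]'
python3 - <<'E'
from h import *
s=get_state(); print(s["tool_pos"],s["wrist_force"])
E
```

```text
time: 15.0
tool_pos: [505.0, 134.7, 128.9]
eef_rot: [0.0, 1.0, 0.0, 0.001]
wrist_force: [-7.1, -1.2, 17.8]
gripper_width: 0.5
[505.01767676 134.67087648 128.92916006] [-7.05974248 -1.18824444 17.78148421]
```

```bash
python3 -m creep '[[0,0,-1.5,0,0,0,0],[0,0,-3.5,0,0,0,0],[-3,0.5,-3.5,0,0,0,0],[-5.8,1.0,-3.5,0,0,0,0],[-5.8,1.0,-3.5,0,0,0,0],[-5.8,1.0,-3.5,0,0,0,0]]'
python3 - <<'E'
from h import *
w=snap("wrist","pics/w9.png"); s=snap("scene","pics/s6.png"); st=get_state(); print(st["tool_pos"],st["wrist_force"],w["eye"])
a=np.array(w["pixels"])[:,:,::-1]; a=cv2.resize(a,(480,300))
b=cv2.resize(np.array(s["pixels"])[160:260,290:390,::-1],(300,300),interpolation=cv2.INTER_CUBIC)
cv2.imwrite("pics/c5.png",np.hstack([a,b]))
p=st["tool_pos"]+[0,0,25]; print("tip in scene",proj(s,p),"key",proj(s,[446.9,124.3,138]))
g=np.array(w["pixels"]).astype(int).mean(2).astype(int)
print("rows col230:",g[180:300:2,230].tolist())
for th in(0,.03,.06): print(th,[proj(w,[625-145*np.cos(th)+24*np.sin(th),127+d,130+145*np.sin(th)+24*np.cos(th)]).round(1).tolist() for d in(80,-80)])
E
```

```text
time: 15.75
tool_pos: [448.2, 124.7, 162.0]
eef_rot: [-0.0, 1.0, -0.0, 0.001]
wrist_force: [0.7, 0.2, 0.1]
gripper_width: 0.3
[448.14114398 124.74537917 161.6373867 ] [0.34077473 0.22475945 0.1628819 ] [525.85013654 126.01026542 353.06810129]
tip in scene [361.91780125 188.97629934] key [360.87013359 200.39732131]
rows col230: [184, 187, 185, 186, 185, 183, 186, 185, 185, 185, 186, 185, 186, 184, 185, 184, 183, 186, 183, 185, 182, 184, 185, 182, 185, 185, 186, 182, 184, 184, 185, 183, 184, 185, 186, 183, 185, 168, 164, 166, 168, 174, 174, 170, 163, 165, 165, 165, 165, 168, 101, 18, 18, 8, 8, 6, 4, 5, 12, 15]
0 [[183.3, 179.8], [454.3, 179.7]]
0.03 [[180.3, 180.1], [457.3, 180.1]]
0.06 [[177.2, 180.3], [460.4, 180.2]]
```

View pics/c5.png

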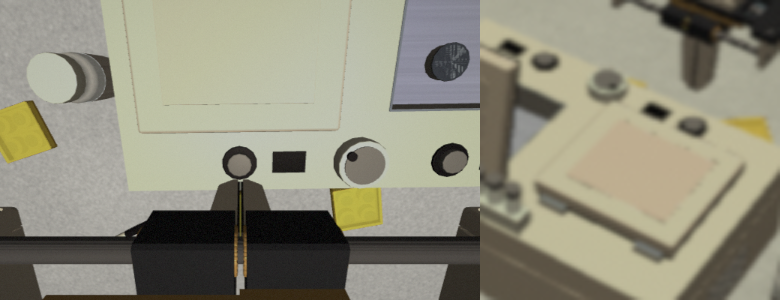

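The lid lies shut, and the tip in the scene view (362,189) agrees with the 25 mm offset. The key is at wrist px (319,216). I'll cross-check its position.

Run:
```python
from h import *
w=load("pics/w9.png"); s=load("pics/s6.png")
print("key wrist",onz(w,318.7,215.5,138),"key scene",onz(s,360.7,201.5,138))
print("lid edge wrist",onz(w,250,176,154), "corners",onz(w,185,174,154),onz(w,454,172,154))
```

```text
key wrist [452.2419408  127.17174791 138.        ] key scene [451.67355365 126.53678785 138.        ]
lid edge wrist [482.27360748 167.48833728 154.        ] corners [483.48042445 205.63126543 154.        ] [484.64831034  47.70640012 154.        ]
```

```bash
python3 -m creep '[[0.2,-0.1,1.5,0,0,0,0],[0.2,-0.1,3,0,0,0,0],[0.2,-0.1,4.2,0,0,0,0],[0.2,-0.1,4.5,0,0,0,0],[0.2,-0.1,4.5,0,0,0,0]]'
python3 -m creep '[[0,0,0.1,0,0,0,0],[0,0,0.2,0,0,0,0],[0,0,0.3,0,0,0,0],[0,0,0.3,0,0,0,0]]'
python3 -m creep '[[0,0,0.1,0,0,0,0],[0,0,0.2,0,0,0,0],[0,0,0.2,0,0,0,0]]'
python3 -m creep '[[0,0,0.1,0,0,0,0],[0,0,0.2,0,0,0,0],[0,0,0.2,0,0,0,0]]'
```

```text
time: 16.48
tool_pos: [448.8, 125.7, 116.2]
eef_rot: [0.0, 1.0, -0.0, -0.0]
wrist_force: [0.7, -0.0, -0.4]
gripper_width: 0.5
time: 16.98
tool_pos: [448.9, 125.7, 113.5]
eef_rot: [-0.0, 1.0, -0.0, 0.0]
wrist_force: [-0.3, 0.2, 0.3]
gripper_width: 0.5
time: 17.35
tool_pos: [449.0, 125.7, 111.5]
eef_rot: [-0.0, 1.0, -0.0, 0.0]
wrist_force: [-0.4, -0.8, 1.4]
gripper_width: 0.4
time: 17.73
tool_pos: [449.0, 125.7, 109.5]
eef_rot: [-0.0, 1.0, -0.0, 0.0]
wrist_force: [0.1, -0.1, 3.0]
gripper_width: 0.2
```

Contact came at about 113, as predicted, and the spring force is rising. I'll carry on to the stop.

```bash
python3 -m creep '[[0,0,0.1,0,0,0,0],[0,0,0.15,0,0,0,0],[0,0,0.15,0,0,0,0],[0,0,0.15,0,0,0,0]]'
python3 -m creep '[[0,0,0.1,0,0,0,0],[0,0,0.2,0,0,0,0],[0,0,0.2,0,0,0,0],[0,0,0.2,0,0,0,0]]'
```

```text
time: 18.23
tool_pos: [449.0, 125.7, 108.1]
eef_rot: [-0.0, 1.0, -0.0, 0.0]
wrist_force: [-0.4, -0.4, 4.5]
gripper_width: 0.9
time: 18.73
tool_pos: [449.1, 125.7, 107.5]
eef_rot: [0.0, 1.0, 0.0, 0.001]
wrist_force: [-5.7, -1.7, 18.6]
gripper_width: 0.4
```

The key went about 5 mm and hit its stop (18.6 N). Release, rise and check.

```bash
python3 -m creep '[[0,0,-0.5,0,0,0,0],[0,0,-2,0,0,0,0],[0,0,-5,0,0,0,0],[0,0,-9,0,0,0,0],[-3,0,-11,0,0,0,0],[-6,0,-11,0,0,0,0],[-6,0,-11,0,0,0,0],[-6,0,-11,0,0,0,0]]'
python3 - <<'E'
from h import *
w=snap("wrist","pics/w10.png"); s=snap("scene","pics/s7.png"); st=get_state(); print(st["tool_pos"],st["wrist_force"],st["time"])
a=cv2.resize(np.array(w["pixels"])[:,:,::-1],(480,300))
b=cv2.resize(np.array(s["pixels"])[150:270,230:350+20,::-1],(320,300),interpolation=cv2.INTER_CUBIC)
cv2.imwrite("pics/c6.png",np.hstack([a,b]))
E
```

```text
time: 19.73
tool_pos: [389.7, 125.6, 216.2]
eef_rot: [0.0, 1.0, -0.0, 0.0]
wrist_force: [0.5, -0.3, 0.4]
gripper_width: 0.4
[389.74075741 125.58995061 215.79958476] [-0.54033938 -0.64095665 -0.68071333] 19.825
```

Run:
```python
from h import *
A=np.array(load("pics/s6.png")["pixels"]).astype(int);B=np.array(load("pics/s7.png")["pixels"]).astype(int);O=np.array(load("pics/scene1.png")["pixels"]).astype(int)
d=lambda X,Y,x0,x1,y0,y1: np.abs(X-Y)[y0:y1,x0:x1].mean().round(1)
print("keyL",d(A,B,354,368,194,208),"lidL",d(A,B,300,350,205,240),"lidR vs start",d(B,O,250,300,165,215),"keyR",d(B,O,306,318,174,186),"timer",d(B,O,325,343,180,195),"vials",d(B,O,283,308,215,237),"bottle",d(B,O,388,408,240,272))
finish_job()
```

```text
keyL 2.5 lidL 2.7 lidR vs start 1.2 keyR 2.8 timer 5.5 vials 7.2 bottle 1.4
the job is handed in; nothing more can be done
```

I shut the left chamber's lid, pressed its purge key to the stop and released it. I handed the job in after about 20 s of robot time. The hand-in gives no verdict, so the result below rests on my own checks.

- **Which chamber:** the clear four-well dish was in the left chamber and the logger in the right one.
- **First approach missed:** the real finger end is about 25 mm above the reported TCP. The first pass therefore went over the lid, and the fingers ended up low on its inner side. I saw no contact and the lid did not move. I then redid it about 22 mm deeper.
- **Lid:** pushed down on its outer face until it hit a hard stop at about 18 N. The estimated finger height then was 154 mm, which matches the shut height, and the wrist image showed it flat.
- **Key:** first contact was at a reported z of about 113 mm and the stop at 107.5 mm (18.6 N), so about 5 mm of travel. I then released it.
- **Last checks:** I had used all 12 picture views, so the final picture was compared by numbers only.
    - **Left lid and key:** they look the same as just before the press (mean difference about 2.5 grey levels), so the key seems to be back up.
    - **Right lid, right key and bottle:** they match the start (1 to 3 levels).
    - **Timer and vials:** these differ a little more (5 to 7 levels). I put that down to the changed background and shadow, but did not confirm it.
    - **Dish:** now under the lid, it could not be checked. It looked undisturbed in the last close view, before the lid was pushed down.

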